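# Switch on the last bank of the kiln

### The job

One of the three locking toggles on the kiln's power box is still off: it leans the opposite way to its two neighbours. Pull its bat outward to lift it clear of its lock, flip it over to lean the same way as the others, and let it settle fully back down into its lock. Leave the other two toggles and the things on the bench alone.

Things in the scene. Friction and masses are not known exactly. Their poses are not given: they have to be found in the camera images.
- panel: Grey sheet-metal kiln power box lying on the bench, fixed, 170 (x) x 360 (y) x 45 mm high; origin at the centre of its underside, x away from the robot side, y along the row of three toggles, z up. The toggles stand on its top 110 mm apart, at y = -110, 0 and +110 mm, in any order.
- sw1: A locking toggle switch, fixed on the box: aluminium plate 96 x 74 x 6 mm; origin at the centre of the plate's underside (45 mm above the bench), axes parallel to the box's. Two steel cheeks on the plate (8 to 18 mm either side of the bat in y, up to 45 mm above this origin, about 30 mm long in x) form the lock.
- pivot1 (a point): Hinge centre of the bat of sw1, 12 mm below the origin of sw1 and 33 mm above the bench; it does not move.
- head1 (a point): Middle of the thick end of the bat of sw1, 118 mm from the hinge when fully down; moves with it. The bat is a black tapered round handle, 14 mm thick at its foot (60 mm from the hinge), 27 mm thick here, ending 140 mm from the hinge, on a 12 mm steel stem with a 38 mm wide steel crossbar that the cheeks catch.
- flip1 (a joint): Tip angle of the bat of sw1, rad: 0 = off, leaning 0.42 rad from vertical towards the switch's -x (robot side); 0.42 = upright; 0.84 = on, leaning 0.42 rad towards +x. Friction holds it where it is left; with the bat down the lock blocks it between about 0.06 and 0.78.
- bat1 (a joint): How far the bat of sw1 is pulled out along its own length, m: 0 = fully down (locked), stop at 0.022. A spring draws it back in with 4 N at 0 and 8.4 N at 0.022. The crossbar passes over the cheeks only when it is pulled out more than about 0.014.
- sw2: A locking toggle switch, fixed on the box: aluminium plate 96 x 74 x 6 mm; origin at the centre of the plate's underside (45 mm above the bench), axes parallel to the box's. Two steel cheeks on the plate (8 to 18 mm either side of the bat in y, up to 45 mm above this origin, about 30 mm long in x) form the lock.
- pivot2 (a point): Hinge centre of the bat of sw2, 12 mm below the origin of sw2 and 33 mm above the bench; it does not move.
- head2 (a point): Middle of the thick end of the bat of sw2, 118 mm from the hinge when fully down; moves with it. The bat is a black tapered round handle, 14 mm thick at its foot (60 mm from the hinge), 27 mm thick here, ending 140 mm from the hinge, on a 12 mm steel stem with a 38 mm wide steel crossbar that the cheeks catch.
- flip2 (a joint): Tip angle of the bat of sw2, rad: 0 = off, leaning 0.42 rad from vertical towards the switch's -x (robot side); 0.42 = upright; 0.84 = on, leaning 0.42 rad towards +x. Friction holds it where it is left; with the bat down the lock blocks it between about 0.06 and 0.78.
- bat2 (a joint): How far the bat of sw2 is pulled out along its own length, m: 0 = fully down (locked), stop at 0.022. A spring draws it back in with 4 N at 0 and 8.4 N at 0.022. The crossbar passes over the cheeks only when it is pulled out more than about 0.014.
- sw3: A locking toggle switch, fixed on the box: aluminium plate 96 x 74 x 6 mm; origin at the centre of the plate's underside (45 mm above the bench), axes parallel to the box's. Two steel cheeks on the plate (8 to 18 mm either side of the bat in y, up to 45 mm above this origin, about 30 mm long in x) form the lock.
- pivot3 (a point): Hinge centre of the bat of sw3, 12 mm below the origin of sw3 and 33 mm above the bench; it does not move.
- head3 (a point): Middle of the thick end of the bat of sw3, 118 mm from the hinge when fully down; moves with it. The bat is a black tapered round handle, 14 mm thick at its foot (60 mm from the hinge), 27 mm thick here, ending 140 mm from the hinge, on a 12 mm steel stem with a 38 mm wide steel crossbar that the cheeks catch.
- flip3 (a joint): Tip angle of the bat of sw3, rad: 0 = off, leaning 0.42 rad from vertical towards the switch's -x (robot side); 0.42 = upright; 0.84 = on, leaning 0.42 rad towards +x. Friction holds it where it is left; with the bat down the lock blocks it between about 0.06 and 0.78.
- bat3 (a joint): How far the bat of sw3 is pulled out along its own length, m: 0 = fully down (locked), stop at 0.022. A spring draws it back in with 4 N at 0 and 8.4 N at 0.022. The crossbar passes over the cheeks only when it is pulled out more than about 0.014.
- vase: White vase 100 mm wide, 160 mm tall, standing on a yellowish slab to the left; origin at the centre of its foot. Bystander.
- brick: Pale insulating brick 100 x 114 x 64 mm to the right; origin at the centre of its underside. Bystander.
- glaze: Closed glaze jar 72 mm wide, 95 mm tall, to the left; origin at the centre of its foot. Bystander.
- brush: Brush 180 mm long lying to the right beyond the brick; origin on its underside. Bystander.

How it is judged:
At the end, for the whole second after the job is handed in: All three bats lean to the on side (tip angle above 0.74 rad), are down in their locks (pulled out less than 5 mm) and are at rest (slower than 20 mm/s) (value of joint each of flip1, flip2, flip3 above 0.74 rad and value of joint each of bat1, bat2, bat3 below 0.005 m and linear speed of each of bat1, bat2, bat3 below 0.02 m/s); the robot touches nothing.
It fails at once if a toggle that was already on is pulled out or tipped back (value of joint any of bat1, bat3 above 0.01 m or value of joint any of flip1, flip3 below 0.7 rad).
It fails at once if a bystander (vase, brick, glaze jar, brush) is shifted by more than 30 mm or the vase is tipped (distance of any of vase, brick, glaze, brush from where it was at the start of the episode above 0.03 m or angle between vase's own z axis and vertical above 0.3 rad).
It also fails if it takes over 32 s, if anything falls off the work surface, if the arm or the gripper's body presses on something with over 40 N, if the wrist force passes 120 N, or if a joint passes its speed limit or range.

### The arm

A 6-joint arm with a two-finger parallel gripper is mounted at the origin on the work surface. World frame = base frame: x ahead of the robot, y to its left, z up, the work surface at z = 0. Lengths are in m, angles in rad, forces in N, time in s.
With the tool pointing down it reaches from about 0.325 to 0.775 m from the base axis. Payload 5.5 kg.
Tool frame: the origin (TCP) lies at the centre of the arm's flange, where the gripper is bolted on; the fingertips stand 182 mm ahead of it and the grasp point (between the pads) lies 163 mm ahead of it (bot.tip_reach is the distance from the TCP to the fingertips, in m); z points along the fingers, y is the line along which they close (so a half turn about z gives the same grasp; the last joint's range is limited). The gripper opens to 88 mm and grips with 3 to 60 N. Pads are 20 mm wide; open, the fingers measure 115 mm over their backs; the gripper's body (75 mm by 178 mm) begins 61 mm behind the grasp point.
Start: joints at [-1.389, 0.091, 1.231, -0, 1.82, -0.057], TCP at [0.142, -0.583, 0.405] pointing down, gripper open.
Joint ranges: [-2.87, 2.87], [-0.86, 2.18], [0.17, 2.46], [-1.51, 4.65], [0.06, 2.69], [-2.65, 2.65]. Speed limits (rad/s): [2.57, 2.57, 3.01, 3.14, 3.14, 3.14].

### API

Orientations are given as a unit quaternion [w, x, y, z].
In Python, from workcell import bot gives the robot as it stands.
- The arm moves only by the tool jog_arm, never from a script. Its argument "commands" is a list of rows, each a list of 3 entries, a list of its own where there are three numbers: the turn, a rotation vector about the tool's x, y, z in rad, then the shift along the tool's x, y, z in m, then the finger opening in m, from 0 to 0.0878. In form: [[[ax, ay, az], [tx, ty, tz], fingers], ...]. A call has 1 to 20 rows; each row is the pose to reach, as a shift and turn from the pose commanded when the call began, along the tool's axes at that moment; what a row does not reach only later rows make up. A row lasts 1/12 s, in which the tool goes at most 41.7 mm and 7.16 degrees, less where a joint would pass 70% of its speed; a pose out of reach is approached as far as the arm can. A call with a gripper value outside its range is refused whole. The fingers move at their own pace and stop on an object; "squeeze" is the grip in N (left out, the last holds). Time passes only in rows, so rows that repeat a pose let the fingers close. It gives the time, the measured TCP pose, the force, the opening and the grip force at its end, in the units of the state.
- bot.observe(): the state, without advancing time (a new reading comes with each control period).
- bot.snapshot(name): name is "scene" or "top" or "wrist"; returns the picture (384x512x3 uint8, red, green, blue); there is no depth.
- bot.calibration(name): a dict with "intrinsics" (3x3 intrinsics, pixels), "R" (3x3) and "t" (3): a world point X has camera coordinates R X + t. Camera axes: x right, y down, z forward; pixel columns grow to the right and rows downward; lengths in m; the calibration is good to about 2 mm. A picture is of the moment at which its call begins: read the wrist's pose just before it. calibration takes no time and is no camera call; for the wrist camera it gives the pose at the moment of the call.
- bot.hand_in(): hands the job in; it is judged then, once.
The state is a dict: "time_s": time; "q": joint angles; "qd": joint speeds; "joint_torque": joint torques, N m; "position": TCP position; "tool_rot": TCP orientation; "wrist_force": force on the tool from outside, world axes, zero at the start; "ft_torque": the same for the moment, N m; "width": opening from 0.0 (shut) to 1.0 (fully open); "gripper_force": force on a finger pad.
Only numpy, scipy, OpenCV 4.12 (cv2) and the standard library are available. Lean on these libraries where they do the work, as an engineer would, in place of code of your own. Each camera call takes 0.05 s, during which the arm holds its last target. There are 200 camera calls.

## Working session

There is one attempt and no reset: what is moved stays moved. The work goes in short steps, Python scripts to look and compute and a tool call to move; the robot and the scene stay as the last step left them, time stands still between calls to the robot, and variables do not carry over. Pictures are saved under pics/ and viewed, at most 10 in all, crops included, and the job is handed in when it is done.

Besides the shell and the picture viewer there is one more tool, called after ">>>" as name(argument=value, ...), one argument or row to a line, values as JSON. jog_arm: Moves the arm, as the interface text tells. Its arguments: {"type":"object","properties":{"commands":{"type":"array","items":{"type":"array"}},"squeeze":{"type":"number"}},"required":["commands"]}

```bash
mkdir -p pics; python3 - <<'E'
from workcell import bot
import cv2
for n in("scene","top"):
    cv2.imwrite(f"pics/{n}0.png",bot.snapshot(n)[:,:,::-1])
    c=bot.calibration(n);print(n,c["intrinsics"],c["R"],c["t"])
s=bot.observe();print(s["time_s"],s["position"],s["tool_rot"],s["width"])
E
```

```text
scene [[365.55621218   0.         258.62637682]
 [  0.         365.55621218 186.45683934]
 [  0.           0.           1.        ]] [[-0.8513944   0.52429137 -0.01568844]
 [ 0.42219245  0.66723444 -0.61363811]
 [-0.3112573  -0.5290716  -0.78943153]] [ 0.42420181 -0.15789096  1.39441018]
top [[487.54520722   0.         256.39190261]
 [  0.         487.54520722 183.3541145 ]
 [  0.           0.           1.        ]] [[-0.00674277 -0.99992945  0.00977953]
 [-0.99303307  0.00554508 -0.11770546]
 [ 0.11764292 -0.01050505 -0.9930004 ]] [-0.0112538   0.49740537  1.79873296]
0.1 [ 0.14193022 -0.58303341  0.40361759] [-8.64547410e-04  9.92882050e-01  1.19098631e-01 -5.54869982e-05] 0.9976562286453687
```

View pics/scene0.png

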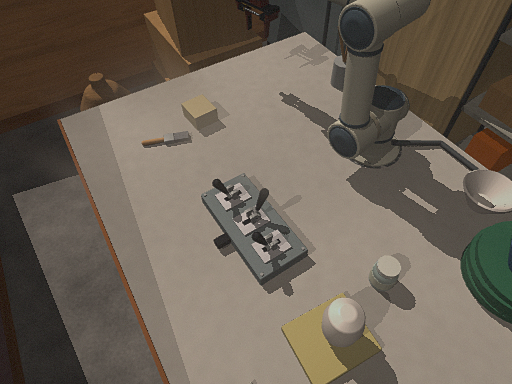

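View pics/top0.png

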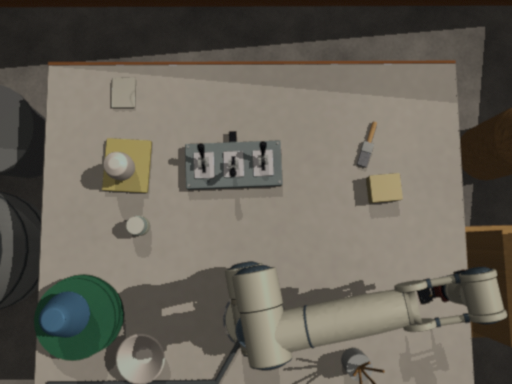

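The scene picture shows the middle toggle at about (262,198) leaning towards the robot. In the top picture its bat runs down from (234,160) to (233,173), while its neighbours at (201,150) and (263,148) lean away. I'll enlarge both for measuring.

```bash
python3 - <<'E'
import cv2,numpy as np
t=cv2.imread("pics/top0.png")[130:200,175:295]; s=cv2.imread("pics/scene0.png")[168:288,195:315]
t=cv2.resize(t,None,fx=6,fy=6,interpolation=cv2.INTER_CUBIC)
cv2.imwrite("pics/topc.png",t)
cv2.imwrite("pics/scenec.png",cv2.resize(s,None,fx=5,fy=5,interpolation=cv2.INTER_CUBIC))
E
```

```text
(no output)
```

View pics/topc.png

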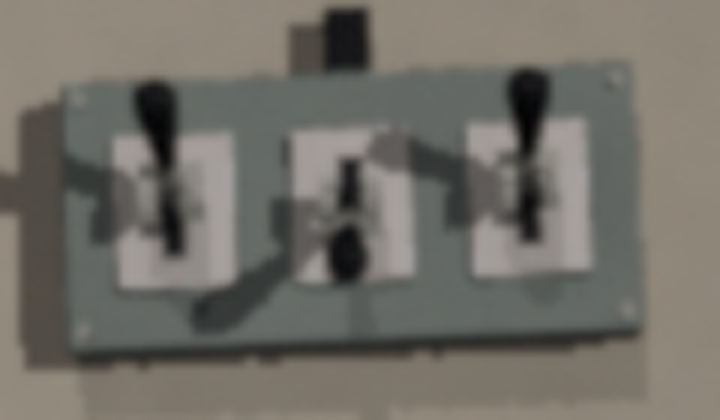

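View pics/scenec.png

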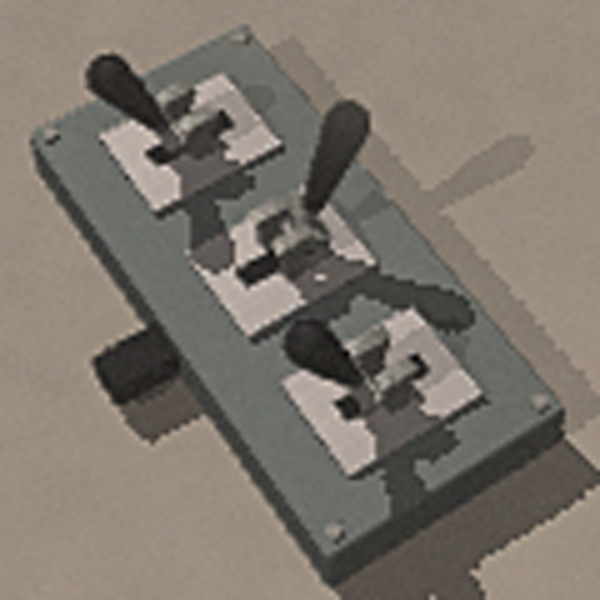

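```bash
cat > h.py <<'E'
import numpy as np
from scipy.spatial.transform import Rotation as R
from workcell import bot
def proj(n,X):
    c=bot.calibration(n);p=(np.atleast_2d(X)@np.array(c["R"]).T+c["t"])@np.array(c["intrinsics"]).T
    return p[:,:2]/p[:,2:]
def cur():
    s=bot.observe();return np.array(s["position"]),R.from_quat(s["tool_rot"],scalar_first=True)
def toolrot(yaw,a): # a = flip angle; tool z from head to hinge, x forward, y = -panel y
    t=a-.42
    z=np.array([-np.sin(t),0,-np.cos(t)]);y=np.array([0,-1,0.]);x=np.cross(y,z)
    return R.from_euler('z',yaw)*R.from_matrix(np.c_[x,y,z])
def target(piv,yaw,a,r): # grasp point at r from hinge, tool along the bat
    Q=toolrot(yaw,a);return np.array(piv)-Q.as_matrix()[:,2]*(r+.163),Q
def rel(p0,Q0,p,Q): return (Q0.inv()*Q).as_rotvec().round(4),Q0.inv().apply(p-p0).round(4)
E
python3 - <<'E'
from h import *
from scipy.optimize import least_squares
f=lambda L,k,o:(np.array(L)+.5)/k-.5+np.array(o)
topc=f([(62,86),(632,65),(640,330),(73,350),(291,130),(407,126),(414,275),(298,281)],6,(175,130))
H=.037;G=.048
P=[(.085,.18,.045),(.085,-.18,.045),(-.085,-.18,.045),(-.085,.18,.045),(G,H,.051),(G,-H,.051),(-G,-H,.051),(-G,H,.051)]
sc=f([(248,28),(325,557),(563,410),(33,138),(190,257),(255,340),(380,267)],5,(195,168))
S=[(-.085,-.18,.045),(.085,.18,.045),(-.085,.18,.045),(.085,-.18,.045),(G,-H,.051),(G,H,.051),(-G,H,.051)]
hd=f([(347,258)],6,(175,130));hs=f([(343,130)],5,(195,168))
hp=(-.118*np.sin(.42),0,.033+.118*np.cos(.42))
W=lambda v,X:R.from_euler('z',v[2]).apply(X)+[v[0],v[1],0]
def res(v,which="both"):
    a=(proj("top",W(v,P+[hp]))-np.r_[topc,hd]).ravel(); b=(proj("scene",W(v,S+[hp]))-np.r_[sc,hs]).ravel()
    return {"both":np.r_[a,b],"top":a,"scene":b}[which]
for w in("top","scene","both"):
    o=least_squares(res,[.6,.05,0],args=(w,),loss="soft_l1");print(w,o.x.round(4));
print(res(o.x).reshape(-1,2).round(1).tolist())
piv=[o.x[0],o.x[1],.033];yaw=o.x[2]
p0,Q0=cur()
for a,r in((0,.19),(0,.11),(0,.13),(.84,.13)):
    p,Q=target(piv,yaw,a,r);print(a,r,p.round(3),rel(p0,Q0,p,Q))
E
```

```text
top [0.5696 0.0716 0.032 ]
scene [0.571  0.0757 0.0266]
both [0.57   0.0733 0.027 ]
[[-0.7, -1.1], [0.2, -0.6], [0.6, 0.1], [-1.8, -0.1], [-0.6, -0.2], [-0.1, -0.2], [-0.5, 0.4], [-1.1, 0.1], [-0.2, 0.3], [-0.2, -1.6], [0.4, 0.3], [1.1, -0.4], [-0.9, -1.6], [-0.8, -1.4], [-1.4, -0.8], [-0.1, -1.2], [0.6, 1.0]]
0 0.19 [0.426 0.069 0.355] (array([-0.0462,  0.4185,  0.2083]), array([ 0.4305, -0.5667,  0.0493]))
0 0.11 [0.459 0.07  0.282] (array([-0.0462,  0.4185,  0.2083]), array([ 0.4624, -0.5597,  0.1224]))
0 0.13 [0.451 0.07  0.301] (array([-0.0462,  0.4185,  0.2083]), array([ 0.4544, -0.5614,  0.1041]))
0.84 0.13 [0.689 0.077 0.301] (array([ 0.0428, -0.4183,  0.209 ]), array([ 0.688 , -0.5112,  0.104 ]))
```

>>> jog_arm(
  commands=[
    [[-0.046, 0.4185, 0.208], [0.43, -0.567, 0.049], 0.06],
    [[-0.046, 0.4185, 0.208], [0.43, -0.567, 0.049], 0.06],
    [[-0.046, 0.4185, 0.208], [0.43, -0.567, 0.049], 0.06],
    [[-0.046, 0.4185, 0.208], [0.43, -0.567, 0.049], 0.06],
    [[-0.046, 0.4185, 0.208], [0.43, -0.567, 0.049], 0.06],
    [[-0.046, 0.4185, 0.208], [0.43, -0.567, 0.049], 0.06],
    [[-0.046, 0.4185, 0.208], [0.43, -0.567, 0.049], 0.06],
    [[-0.046, 0.4185, 0.208], [0.43, -0.567, 0.049], 0.06],
    [[-0.046, 0.4185, 0.208], [0.43, -0.567, 0.049], 0.06],
    [[-0.046, 0.4185, 0.208], [0.43, -0.567, 0.049], 0.06],
    [[-0.046, 0.4185, 0.208], [0.43, -0.567, 0.049], 0.06],
    [[-0.046, 0.4185, 0.208], [0.43, -0.567, 0.049], 0.06],
    [[-0.046, 0.4185, 0.208], [0.43, -0.567, 0.049], 0.06],
    [[-0.046, 0.4185, 0.208], [0.43, -0.567, 0.049], 0.06],
    [[-0.046, 0.4185, 0.208], [0.43, -0.567, 0.049], 0.06],
    [[-0.046, 0.4185, 0.208], [0.43, -0.567, 0.049], 0.06],
    [[-0.046, 0.4185, 0.208], [0.43, -0.567, 0.049], 0.06],
    [[-0.046, 0.4185, 0.208], [0.43, -0.567, 0.049], 0.06],
    [[-0.046, 0.4185, 0.208], [0.43, -0.567, 0.049], 0.06],
    [[-0.046, 0.4185, 0.208], [0.43, -0.567, 0.049], 0.06],
  ],
  squeeze=40,
)

```text
time_s: 1.77
position: [0.4255, 0.0696, 0.3551]
tool_rot: [-0.002, 0.978, 0.014, 0.208]
wrist_force: [0.7, 0.1, -0.4]
width: 0.685
gripper_force: 0.0
```

```bash
python3 - <<'E'
from h import *
import cv2
p0,Q0=cur();s=bot.observe();print(s["time_s"],p0,s["q"],s["width"])
piv=[.57,.0733,.033];yaw=.027
for a,r in((0,.19),(0,.112)):print(rel(p0,Q0,*target(piv,yaw,a,r)))
im=bot.snapshot("wrist")[:,:,::-1].copy()
for r in (.06,.118,.14):
    X=np.array(piv)-toolrot(yaw,0).as_matrix()[:,2]*r; u=proj("wrist",X)[0];print(r,u)
    cv2.drawMarker(im,tuple(int(v) for v in u.round()),(0,0,255),cv2.MARKER_CROSS,14)
cv2.imwrite("pics/w1.png",im)
E
```

```text
1.7667 [0.42545245 0.06958241 0.35512985] [ 0.09440416 -0.57706923  1.90800502 -0.02934313  1.39297178  1.63519178] 0.6851640650649132
(array([0.0015, 0.0013, 0.0024]), array([0.0007, 0.0002, 0.0001]))
(array([0.0015, 0.0013, 0.0024]), array([0.0008, 0.0001, 0.0781]))
0.06 [257.83364315 189.04878035]
0.118 [257.65436454 208.73078205]
0.14 [257.56162777 218.91183594]
```

View pics/w1.png

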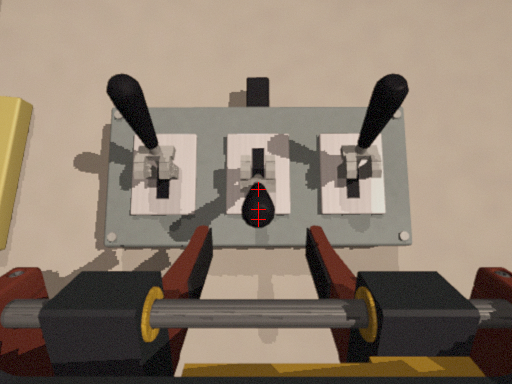

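The wrist view shows the middle bat centred between the fingers, with its head at about (258,210) and my predicted marks on it. I'll advance and close.

>>> jog_arm(
  commands=[
    [[0, 0.001, 0.002], [0.001, 0, 0.03], 0.06],
    [[0, 0.001, 0.002], [0.001, 0, 0.06], 0.06],
    [[0, 0.001, 0.002], [0.001, 0, 0.078], 0.06],
    [[0, 0.001, 0.002], [0.001, 0, 0.078], 0.06],
    [[0, 0.001, 0.002], [0.001, 0, 0.078], 0.0],
    [[0, 0.001, 0.002], [0.001, 0, 0.078], 0.0],
    [[0, 0.001, 0.002], [0.001, 0, 0.078], 0.0],
    [[0, 0.001, 0.002], [0.001, 0, 0.078], 0.0],
    [[0, 0.001, 0.002], [0.001, 0, 0.078], 0.0],
    [[0, 0.001, 0.002], [0.001, 0, 0.078], 0.0],
    [[0, 0.001, 0.002], [0.001, 0, 0.078], 0.0],
    [[0, 0.001, 0.002], [0.001, 0, 0.078], 0.0],
  ],
  squeeze=40,
)

```text
time_s: 2.82
position: [0.4584, 0.0706, 0.2861]
tool_rot: [-0.002, 0.978, 0.013, 0.21]
wrist_force: [-2.0, 0.3, 6.5]
width: 0.296
gripper_force: 40.0
```

>>> jog_arm(
  commands=[
    [[0, 0, 0], [0, 0, -0.006], 0.0],
    [[0, 0, 0], [0, 0, -0.013], 0.0],
    [[0, 0, 0], [0, 0, -0.0195], 0.0],
    [[0, 0, 0], [0, 0, -0.0195], 0.0],
    [[0, 0, 0], [0, 0, -0.0195], 0.0],
  ],
)

```text
time_s: 3.23
position: [0.4501, 0.0703, 0.302]
tool_rot: [-0.002, 0.978, 0.013, 0.208]
wrist_force: [2.9, 2.4, -6.8]
width: 0.289
gripper_force: 40.0
```

```bash
python3 - <<'E'
from h import *
p0,Q0=cur();s=bot.observe();print(s["time_s"],p0,s["wrist_force"],s["width"]*87.8)
piv=np.array([.57,.0733,.033]);yaw=.027
r=np.linalg.norm(p0-piv)-.163;print("r",r)
for a in np.linspace(0,.84,11):print(a.round(3),*rel(p0,Q0,*target(piv,yaw,a,r)))
E
```

```text
3.2333 [0.45013227 0.07026185 0.30204281] [ 2.90964363  2.37465241 -6.75380161] 25.385107175871276
r 0.13155310790001415
0.0 [ 0.0012 -0.0001 -0.001 ] [-0.0002  0.0002  0.    ]
0.084 [ 0.0012 -0.0841 -0.001 ] [0.0245 0.0002 0.001 ]
0.168 [ 0.0011 -0.1681 -0.0011] [0.049  0.0001 0.0042]
0.252 [ 0.0011 -0.2521 -0.0011] [0.0732 0.0001 0.0093]
0.336 [ 0.0011 -0.3361 -0.0012] [0.0969 0.0001 0.0165]
0.42 [ 0.001  -0.4201 -0.0012] [1.199e-01 1.000e-04 2.560e-02]
0.504 [ 0.001  -0.5041 -0.0012] [0.142  0.     0.0366]
0.588 [ 0.0009 -0.5881 -0.0013] [ 0.1632 -0.      0.0495]
0.672 [ 0.0009 -0.6721 -0.0013] [ 1.832e-01 -1.000e-04  6.410e-02]
0.756 [ 0.0008 -0.7561 -0.0014] [ 2.018e-01 -1.000e-04  8.030e-02]
0.84 [ 7.000e-04 -8.401e-01 -1.400e-03] [ 2.191e-01 -1.000e-04  9.800e-02]
```

>>> jog_arm(
  commands=[
    [[0, -0.042, 0], [0.0125, 0, 0.0003], 0.0],
    [[0, -0.084, 0], [0.0245, 0, 0.001], 0.0],
    [[0, -0.168, 0], [0.049, 0, 0.004], 0.0],
    [[0, -0.252, 0], [0.073, 0, 0.009], 0.0],
    [[0, -0.336, 0], [0.097, 0, 0.0163], 0.0],
    [[0, -0.42, 0], [0.12, 0, 0.0254], 0.0],
    [[0, -0.42, 0], [0.12, 0, 0.0254], 0.0],
  ],
)

```text
time_s: 3.82
position: [0.5744, 0.0733, 0.3234]
tool_rot: [0.0, 1.0, 0.013, -0.005]
wrist_force: [0.3, 1.2, -8.0]
width: 0.294
gripper_force: 40.0
```

```bash
python3 - <<'E'
from h import *
p0,Q0=cur();s=bot.observe();print(s["time_s"],p0,s["wrist_force"],s["width"]*87.8,s["q"])
piv=np.array([.57,.0733,.033]);yaw=.027
r=np.linalg.norm(p0-piv)-.163;print("r",r)
r=.1315
for a in np.linspace(.42,.84,6):print(a.round(3),*rel(p0,Q0,*target(piv,yaw,a,r)))
E
```

```text
3.8167 [0.57438632 0.07332826 0.32344971] [ 0.25139423  1.24855728 -7.98832038] 25.810708009078326 [ 6.83146464e-02  3.79525797e-02  1.42946014e+00 -3.08339816e-04
  1.68376341e+00  1.61391179e+00]
r 0.1274828253678327
0.42 [ 0.0007  0.0096 -0.0018] [-0.0044 -0.0001 -0.004 ]
0.504 [ 0.0006 -0.0744 -0.0019] [ 0.0203 -0.0001 -0.0032]
0.588 [ 0.0006 -0.1584 -0.0019] [ 0.0449 -0.0002 -0.0003]
0.672 [ 0.0005 -0.2424 -0.0019] [ 0.0691 -0.0002  0.0046]
0.756 [ 0.0004 -0.3264 -0.0019] [ 0.0928 -0.0003  0.0115]
0.84 [ 3.000e-04 -4.104e-01 -2.000e-03] [ 0.1159 -0.0003  0.0204]
```

>>> jog_arm(
  commands=[
    [[0, -0.084, 0], [0.0247, 0, -0.001], 0.0],
    [[0, -0.168, 0], [0.049, 0, 0.002], 0.0],
    [[0, -0.252, 0], [0.073, 0, 0.007], 0.0],
    [[0, -0.336, 0], [0.097, 0, 0.0145], 0.0],
    [[0, -0.42, 0], [0.12, 0, 0.0235], 0.0],
    [[0, -0.42, 0], [0.12, 0, 0.0235], 0.0],
    [[0, -0.42, 0], [0.12, 0, 0.0235], 0.0],
  ],
)

```text
time_s: 4.4
position: [0.6906, 0.0766, 0.2988]
tool_rot: [0.003, 0.977, 0.012, -0.212]
wrist_force: [-4.8, 1.4, -5.7]
width: 0.292
gripper_force: 40.0
```

```bash
python3 - <<'E'
from h import *
import cv2
p0,Q0=cur();s=bot.observe();print(s["time_s"],p0,s["wrist_force"],s["width"]*87.8,s["q"])
piv=np.array([.57,.0733,.033]);yaw=.027
d=R.from_euler('z',-yaw).apply(p0-piv)
print("r",np.linalg.norm(d)-.163,"flip",.42+np.arctan2(d[0],d[2]),"toolang",.42+np.arctan2(-Q0.as_matrix()[0,2],-Q0.as_matrix()[2,2]))
a=bot.snapshot("scene")[150:290,185:335,::-1]
cv2.imwrite("pics/s2.png",cv2.resize(a,None,fx=4,fy=4,interpolation=cv2.INTER_CUBIC))
E
```

```text
4.4 [0.69058629 0.07655965 0.29875757] [-4.77111367  1.43774029 -5.74392122] 25.643017842860402 [0.05840264 0.55678706 0.88194848 0.01495126 2.130627   1.60881086]
r 0.1288540164627122 flip 0.8461017168305658 toolang 0.8478494325353751
```

View pics/s2.png

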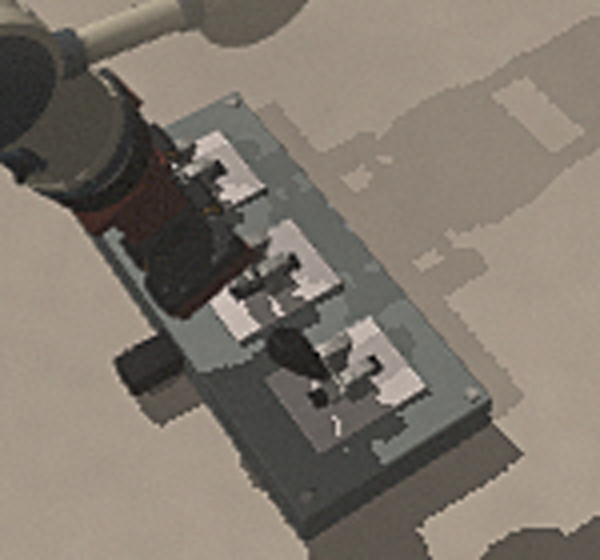

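The middle bat is now tipped over at about (235,260), held in the gripper at tip angle ~0.846. I'll lower it into the lock, release and back off along its axis.

>>> jog_arm(
  commands=[
    [[0, 0, 0], [0, 0, 0.006], 0.0],
    [[0, 0, 0], [0, 0, 0.012], 0.0],
    [[0, 0, 0], [0, 0, 0.018], 0.0],
    [[0, 0, 0], [0, 0, 0.018], 0.0],
    [[0, 0, 0], [0, 0, 0.018], 0.0],
  ],
)

```text
time_s: 4.87
position: [0.6821, 0.0762, 0.2893]
tool_rot: [0.003, 0.978, 0.013, -0.207]
wrist_force: [-1.8, 1.4, -4.8]
width: 0.296
gripper_force: 40.0
```

>>> jog_arm(
  commands=[
    [[0, 0, 0], [0, 0, 0], 0.06],
    [[0, 0, 0], [0, 0, 0], 0.06],
    [[0, 0, 0], [0, 0, 0], 0.06],
    [[0, 0, 0], [0, 0, 0], 0.06],
    [[0, 0, 0], [0, 0, 0], 0.06],
    [[0, 0, 0], [0, 0, -0.03], 0.06],
    [[0, 0, 0], [0, 0, -0.06], 0.06],
    [[0, 0, 0], [0, 0, -0.09], 0.06],
    [[0, 0, 0], [0, 0, -0.11], 0.06],
    [[0, 0, 0], [0, 0, -0.11], 0.06],
    [[0, 0, 0], [0, 0, -0.11], 0.06],
  ],
)

```text
time_s: 5.78
position: [0.7279, 0.0773, 0.3899]
tool_rot: [0.003, 0.978, 0.012, -0.206]
wrist_force: [-0.1, 0.0, 0.1]
width: 0.684
gripper_force: 0.0
```

```bash
python3 - <<'E'
from h import *
import cv2
p0,Q0=cur();s=bot.observe();print(s["time_s"],p0,s["wrist_force"],s["width"]*87.8)
im=bot.snapshot("wrist")[:,:,::-1].copy()
for y in(-.11,0,.11):
    base=np.array([.57,.0733,.033])+R.from_euler('z',.027).apply([0,y,0])
    for out in (0,.014):
        X=base-toolrot(.027,.84).as_matrix()[:,2]*(.14+out);u=proj("wrist",X)[0]
        cv2.drawMarker(im,tuple(int(v) for v in u.round()),(0,0,255) if out==0 else (0,255,0),cv2.MARKER_CROSS,10)
cv2.imwrite("pics/w3.png",im)
E
```

```text
5.7833 [0.72792496 0.07725416 0.38987425] [-0.07248927  0.03193825  0.09435188] 60.02016492767609
```

View pics/w3.png

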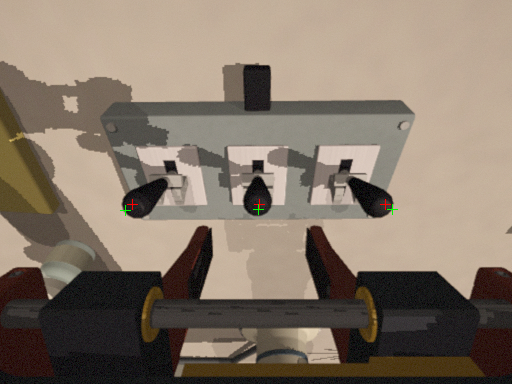

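All three heads line up at similar rows (~204). The wrist view is nearly along the bats, so I'll move the arm aside and check depth from the scene and top cameras.

>>> jog_arm(
  commands=[
    [[0, 0, 0], [-0.1, 0.15, -0.04], 0.06],
    [[0, 0, 0], [-0.1, 0.15, -0.04], 0.06],
    [[0, 0, 0], [-0.1, 0.15, -0.04], 0.06],
    [[0, 0, 0], [-0.1, 0.15, -0.04], 0.06],
    [[0, 0, 0], [-0.2, 0.35, -0.04], 0.06],
    [[0, 0, 0], [-0.2, 0.35, -0.04], 0.06],
    [[0, 0, 0], [-0.2, 0.35, -0.04], 0.06],
    [[0, 0, 0], [-0.2, 0.35, -0.04], 0.06],
    [[0, 0, 0], [-0.2, 0.35, -0.04], 0.06],
    [[0, 0, 0], [-0.2, 0.35, -0.04], 0.06],
    [[0, 0, 0], [-0.2, 0.35, -0.04], 0.06],
    [[0, 0, 0], [-0.2, 0.35, -0.04], 0.06],
  ],
)

```text
time_s: 6.83
position: [0.5692, -0.2783, 0.5059]
tool_rot: [0.002, 0.978, 0.011, -0.209]
wrist_force: [-0.1, -0.0, -1.2]
width: 0.683
gripper_force: 0.0
```

```bash
python3 - <<'E'
from h import *
import cv2
p0,_=cur();print(p0)
a=bot.snapshot("scene")[:,:,::-1];t=bot.snapshot("top")[:,:,::-1]
for n,im in(("scene",a),("top",t)):
  for y in(-.11,0,.11):
    b=np.array([.57,.0733,.033])+R.from_euler('z',.027).apply([0,y,0]);z=toolrot(.027,.84).as_matrix()[:,2]
    print(n,y,proj(n,b-z*.118)[0].round(1),proj(n,b-z*.132)[0].round(1))
A=cv2.resize(a[168:288,195:315],None,fx=4,fy=4,interpolation=cv2.INTER_CUBIC)
T=cv2.resize(t[130:200,175:295],None,fx=2.6,fy=2.6,interpolation=cv2.INTER_CUBIC)
c=np.zeros((480,800,3),np.uint8);c[:,:480]=A;c[:T.shape[0],485:485+T.shape[1]]=T
cv2.imwrite("pics/c4.png",c)
E
```

```text
[ 0.56917675 -0.27826343  0.50587241]
scene -0.11 [217.3 184.6] [215.2 182.8]
scene 0 [236.  209.6] [234. 208.]
scene 0.11 [256.8 237.4] [254.9 236.1]
top -0.11 [262.4 145.1] [262.4 142.8]
top 0 [231.4 146. ] [231.2 143.7]
top 0.11 [200.4 147. ] [200.  144.7]
```

View pics/c4.png

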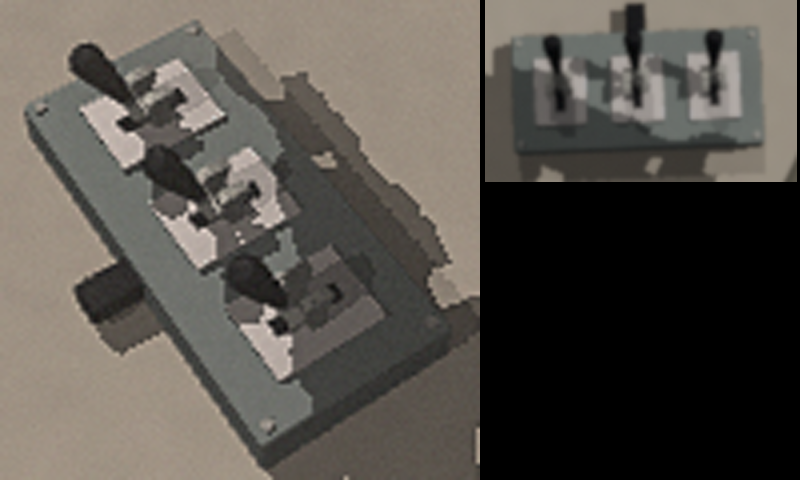

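In the scene crop the head tips are at (72,50), (147,150) and (228,260). In the top inset they are at rows 36, 33 and 31. These match the spacing predicted for three identical seated bats to within about 0.5 px. A bat caught 14 mm out would be off by more than 2 px, so the middle one is seated.

```bash
python3 -c "
from workcell import bot
print(bot.hand_in())"
```

```text
the job is handed in; nothing more can be done
None
```

The middle toggle was pulled clear of its lock, flipped to on and released, and the camera check showed it seated level with its two neighbours; nothing else was touched, and I handed the job in at about 7 s (`hand_in()` gave no verdict).

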